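# Centre-punch a bracket blank in the punching jig

### The job

Slide the loose steel blank that lies on the jig's board fully home, flat against the fence and up to the end stop, so that its scribed cross sits under the punch. Then press the punch's black knob straight down until the spring inside snaps, and let the knob spring back up. Punch nowhere but on the cross, leave the blank home in the jig, and do not disturb the other things on the bench.

Things in the scene. Friction and masses are not known exactly. Their poses are not given: they have to be found in the camera images.
- jig: Punching jig fixed to the bench: plywood board 220 mm (x) by 400 mm (y), 18 mm thick; origin at the centre of its underside, z up. In this frame: steel fence along y, 20 mm high, its face looking to -x at x = +20 mm (y -190 to +135 mm); dark steel end stop, 18 mm high, its face looking to -y at y = +120 mm (x -42 to +20 mm). All heights are over the board.
- home_mark (a point): Fixed point of the jig on the punch axis, level with a blank's top: x -5, y +80, z +28 mm in the jig's frame; the cross is here when the blank is home. Over it a green arm (33 mm wide, underside 45 mm or more over the board) carries the punch; it is held by a column 22 mm thick, 118 mm high, at x +66, y +80 mm behind the fence. The head is locked at a height that varies by 10 mm.
- blank: Loose bracket blank, steel flat bar 50 mm (x) by 160 mm (y) by 10 mm thick, 0.4 to 0.7 kg, lying on the board clear of fence and stop, its top lower than the punch tip; origin at the centre of its underside. Its +y end, with a blue patch and white cross, points roughly to the stop; a drilled hole is at the other end. Home: origin at x -5, y +40, z +18 mm in the jig's frame, axes parallel.
- blank_cross (a point): Centre of the scribed cross on the blank's top face, 40 mm from the +y end, on the centre line.
- punch_tip (a point): Point of the punch's steel pin, on the punch axis; at rest 4 to 14 mm above the level of the blank's top, so the blank slides under it freely. The pin goes down with the knob against a light return spring (1 to 4 N) until it meets the blank.
- knob_top (a point): Centre of the top of the punch's black round palm knob, 38 mm across, 120 mm above the tip at rest. Pressed down, knob and pin go down together until the pin meets the blank (4 to 14 mm); then the knob goes on alone over the pin against the main spring, ever harder, 8 to 10 mm, up to 12 to 18 N; there the spring snaps and the force drops by a third or more. Let go, it springs back up.
- punch_sleeve (a joint): How far the knob has gone down over the pin, m: 0 at rest, about 0.009 where the spring snaps, 0.0113 at the end stop just after it.
- done_blank_a: Finished blank like the other, already punched (dark dot on the cross), lying on the bench to the left of the jig; bystander.
- done_blank_b: Second finished blank, lying on top of the first; bystander.
- tape: Yellow tape measure, 37 by 91 by 66 mm, standing on the bench to the right of the jig; bystander.
- red_pencil: Red flat carpenter's pencil, 13 by 173 by 8 mm, lying on the bench to the left of the jig; bystander.

How it is judged:
By the outcome, as a careful person would: the job done as asked, in the order asked, and still so for the second after the job is handed in, with the robot touching nothing.
It also fails if it takes over 72 s, if anything falls off the work surface, if the arm or the gripper's body presses on something with over 40 N, if the wrist force passes 120 N, or if a joint passes its speed limit or range.

### The arm

A 6-joint arm with a two-finger parallel gripper is mounted at the origin on a cart in front of the work surface, level with it; the furniture and walls round the work are solid. World frame = base frame: x ahead of the robot, y to its left, z up, the work surface at z = 0. Lengths are in m, angles in rad, forces in N, time in s.
With the tool pointing down it reaches from about 0.225 to 0.875 m from the base axis. Payload 3.4 kg.
Tool frame: the origin (TCP) lies on the centre line of the jaws, within the pads' length; the fingertips stand 17 mm ahead of it and the grasp point (between the pads) lies 2 mm behind it (nose_length is the distance from the TCP to the fingertips, in m); z points along the fingers, y is the line along which they close (so a half turn about z gives the same grasp; the last joint's range is limited). The gripper opens to 85 mm and grips with 20 to 120 N. Pads are 22 mm wide; open, the fingers measure 114 mm over their backs; the gripper's body (76 mm by 85 mm) begins 54 mm behind the grasp point. The pads swing forward as they close: fully open they stand 13 mm farther back than shut.
Start: joints at [-1.441, 0.276, 1.505, -0, 1.361, -0.121], TCP at [0.143, -0.557, 0.248] pointing down, gripper open.
Joint ranges: [-2.89, 2.89], [-0.75, 2.08], [0.22, 2.7], [-1.18, 4.32], [0.11, 2.71], [-2.7, 2.7]. Speed limits (rad/s): [2.57, 2.57, 3.14, 3.14, 3.14, 3.14].

### API

Orientations are given as a unit quaternion [w, x, y, z].
In Python, from rig import get_state, get_image, sign_off, find_in, place_of, nose_length gives the robot as it stands.
- The arm moves only by the tool apply_moves, never from a script. Its argument "deltas" is one flat list of numbers, 5 for each row, row after row: the finger opening in mm, from 0 to 85.4, then the shift along the tool's x, y, z in mm, then the turn about the tool's z in degrees. A call has 1 to 12 rows; each row is the pose to reach, as a shift and turn from the pose commanded when the call began, along the tool's axes at that moment; what a row does not reach only later rows make up. A row lasts 1/12 s, in which the tool goes at most 41.7 mm and 7.16 degrees, less where a joint would pass 70% of its speed; a pose out of reach is approached as far as the arm can. A call with a gripper value outside its range is refused whole. The fingers move at their own pace and stop on an object; "squeeze" is the grip in N (left out, the last holds). Time passes only in rows, so rows that repeat a pose let the fingers close. It gives the time, the measured TCP pose, the force, the opening and the grip force at its end, in the units of the state.
- get_state(): the state, without advancing time (a new reading comes with each control period).
- get_image(name): name is "scene" or "top" or "wrist"; returns a dict with "frame" (400x640x3 uint8, red, green, blue), "K" (3x3 intrinsics, pixels), "position" and "orientation" of the camera in the world. Camera axes: x right, y down, z forward; pixel columns grow to the right and rows downward; lengths in m; the calibration is good to about 2 mm. A picture is of the moment at which its call begins. There is no depth.
- sign_off(): hands the job in; it is judged then, once.
Trained networks look in a picture, given as the dict that the camera call returned (one of the last four; its "shot" number tells which), for a name from the list of things; names that differ only in an ending like _2 or _b are one class to them, and where a whole thing is asked for, a point or a joint stands for the part that bears it (a point fixed in the world has none). Each returns a list of dicts, best first, with "score" (0 to 1); they miss things now and then, are a little off and sometimes report something else, mostly with a low value. They report only what shows in the picture. A call takes as long as a camera call.
- find_in(query, picture): "point" ([column, row] in pixels, amid what is visible of it).
- place_of(query, picture): "point" ([column, row] in pixels: a listed point, or the origin of a listed thing).
The state is a dict: "clock": time; "qpos": joint angles; "qd": joint speeds; "effort": joint torques, N m; "position": TCP position; "ee_rot": TCP orientation; "contact_force": force on the tool from outside, world axes, zero at the start; "moment": the same for the moment, N m; "width": finger opening in m; "gripper_force": force on a finger pad.
Only numpy, scipy, OpenCV 4.12 (cv2) and the standard library are available. Lean on these libraries where they do the work, as an engineer would, in place of code of your own. Each camera call takes 0.05 s, during which the arm holds its last target. There are 200 camera calls.

## Working session

There is one attempt and no reset: what is moved stays moved. The work goes in short steps, Python scripts to look and compute and a tool call to move; the robot and the scene stay as the last step left them, time stands still between calls to the robot, and variables do not carry over. Pictures are saved under pics/ and viewed, at most 14 in all, crops included, and the job is handed in when it is done.

Besides the shell and the picture viewer there is one more tool, called as a command line: name --argument value ..., lists and objects as JSON in quotes. apply_moves: Moves the arm, as the interface text tells. Its arguments: {"type":"object","properties":{"deltas":{"type":"array"},"squeeze":{"type":"number"}},"required":["deltas"]}

```bash
mkdir -p pics; cat > h.py <<'E'
import numpy as np, cv2
from rig import *
from scipy.spatial.transform import Rotation as R
def rot(q): return R.from_quat([q[1],q[2],q[3],q[0]]).as_matrix()
def ray(p,uv):
    K=np.array(p["K"]); d=rot(p["orientation"])@np.linalg.inv(K)@np.array([uv[0],uv[1],1.]); return np.array(p["position"]),d
def atz(p,uv,z):
    o,d=ray(p,uv); return o+d*(z-o[2])/d[2]
def proj(p,X):
    c=rot(p["orientation"]).T@(np.array(X)-np.array(p["position"])); c=np.array(p["K"])@c; return c[:2]/c[2]
def save(p,n): cv2.imwrite(f"pics/{n}.png",cv2.cvtColor(p["frame"],cv2.COLOR_RGB2BGR))
E
python3 - <<'E'
from h import *
np.set_printoptions(precision=4,suppress=True)
s=get_state();print({k:s[k] for k in("clock","position","ee_rot","width","contact_force")},nose_length)
for n in("scene","top"):
    p=get_image(n);save(p,n+"0");print(n,p["position"],p["orientation"],p["K"][0][0])
    for q in("jig","home_mark","blank","blank_cross","punch_tip","knob_top","done_blank_a","tape","red_pencil"):
        r=place_of(q,p);print(q,[(np.round(a["point"],1),round(a["score"],2),atz(p,a["point"],{"jig":0,"knob_top":.157,"punch_tip":.037,"home_mark":.028,"blank_cross":.028,"blank":.018}.get(q,0))) for a in r[:3]])
E
```

```text
{'clock': 0.0, 'position': array([ 0.1426, -0.5565,  0.2474]), 'ee_rot': array([-0.0009,  0.9922,  0.125 ,  0.    ]), 'width': 0.08517325264325566, 'contact_force': array([ 0.2414, -0.2072,  0.045 ])} 0.017
scene [0.5219 0.8644 1.1453] [ 0.0047  0.0126  0.9362 -0.3513] 429.6250350515016
jig [(array([281.3, 349.8]), 0.43, array([0.6453, 0.4025, 0.    ]))]
home_mark []
blank [(array([335.8, 222.5]), 0.72, array([ 0.4805, -0.0161,  0.018 ]))]
blank_cross [(array([334.2, 226. ]), 0.77, array([0.4866, 0.006 , 0.028 ]))]
punch_tip [(array([312.1, 249.6]), 0.53, array([0.5591, 0.1029, 0.037 ]))]
knob_top [(array([311.6, 231.5]), 0.74, array([0.5562, 0.1228, 0.157 ]))]
done_blank_a [(array([282.3, 351.9]), 0.85, array([0.6423, 0.4084, 0.    ])), (array([335.8, 228.2]), 0.73, array([ 0.4808, -0.006 ,  0.    ])), (array([285. , 352.2]), 0.69, array([0.635 , 0.4094, 0.    ]))]
tape [(array([337.2, 132.2]), 0.63, array([ 0.4552, -0.4982,  0.    ]))]
red_pencil [(array([368.6, 338. ]), 0.6, array([0.4058, 0.376 , 0.    ])), (array([318.9, 239.3]), 0.17, array([0.5379, 0.0376, 0.    ]))]
top [0.0143 0.0176 1.5078] [ 0.1248 -0.6657  0.7235 -0.1336] 400.58612663915596
jig [(array([304.3, 205.4]), 0.58, array([0.5587, 0.0199, 0.    ]))]
home_mark [(array([280.6, 203.9]), 0.71, array([0.5626, 0.1123, 0.028 ]))]
blank [(array([316.1, 224.1]), 0.67, array([ 0.4714, -0.0201,  0.018 ]))]
blank_cross [(array([308.7, 219.8]), 0.63, array([0.4881, 0.0072, 0.028 ]))]
punch_tip []
knob_top [(array([277.2, 194.3]), 0.59, array([0.5528, 0.1144, 0.157 ]))]
done_blank_a [(array([203.1, 192.3]), 0.81, array([0.6493, 0.4246, 0.    ])), (array([207.7, 194.3]), 0.68, array([0.639 , 0.4059, 0.    ]))]
tape []
red_pencil []
```

```bash
python3 - <<'E'
import cv2
a=cv2.imread("pics/scene0.png")[80:380,220:460];b=cv2.imread("pics/top0.png")[120:300,180:380]
cv2.imwrite("pics/a.png",cv2.resize(a,None,fx=2,fy=2,interpolation=2)); cv2.imwrite("pics/b.png",cv2.resize(b,None,fx=3.3,fy=3.3,interpolation=2))
E
```

```text
(no output)
```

View pics/a.png

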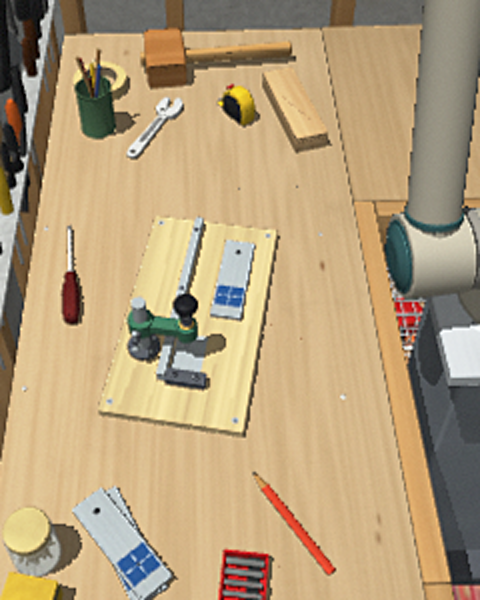

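View pics/b.png

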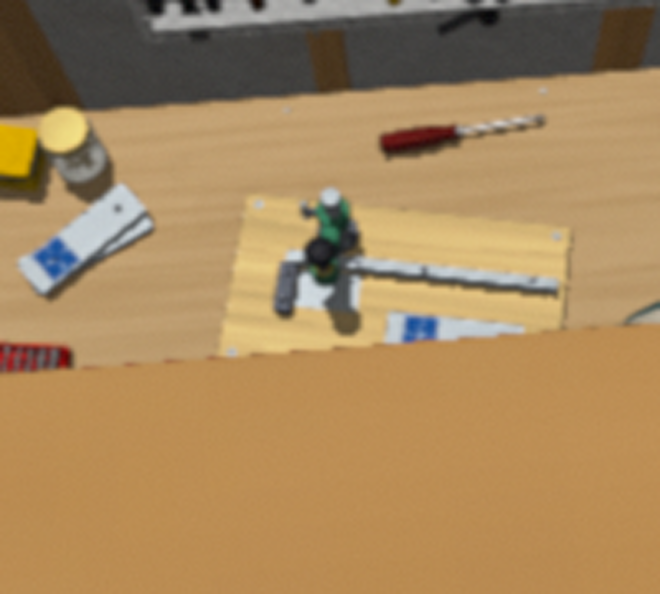

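```bash
cat >> h.py <<'E'
np.set_printoptions(precision=4,suppress=True)
def toolmove(P,yaw=None):
    "mm shift along tool axes to world P (measured pose), deg turn so tool x has world yaw"
    s=get_state();M=rot(s["ee_rot"]);d=M.T@(np.array(P)-s["position"])*1000
    cur=np.degrees(np.arctan2(M[1,0],M[0,0])); t=None if yaw is None else (cur-yaw+180)%360-180
    return d.round(1),cur.round(2),t
E
python3 - <<'E'
from h import *
p=get_image("scene");q=get_image("top")
for pic,cs in((p,[(155,218),(278,230),(244,434),(100,412)]),):
    C=[atz(pic,(220+a/2,80+b/2),.018) for a,b in cs];print(np.array(C),np.mean(C,0))
D=[atz(q,(180+a/3.3,120+b/3.3),.018) for a,b in [(570,230),(247,195),(222,355)]];print(np.array(D), (D[0]+D[2])/2)
for C in (C,):
  print("yaw", [np.degrees(np.arctan2(-(v[0]),v[1])) for v in (C[3]-C[0],C[2]-C[1],D[1]-D[0])])
print(toolmove((.48,0,.36),0))
E
```

```text
[[ 0.6107 -0.1719  0.018 ]
 [ 0.3942 -0.1355  0.018 ]
 [ 0.4735  0.2585  0.018 ]
 [ 0.6852  0.216   0.018 ]] [0.5409 0.0418 0.018 ]
[[ 0.6027 -0.1785  0.018 ]
 [ 0.682   0.2115  0.018 ]
 [ 0.4797  0.2466  0.018 ]] [0.5412 0.034  0.018 ]
yaw [np.float64(-10.8818213489317), np.float64(-11.378612236036686), np.float64(-11.49592315864977)]
(array([ 465. , -455.9, -111.7]), np.float64(14.37), np.float64(14.371838382362114))
```

apply_moves --deltas '[85, 35, -35, -10, 2, 85, 70, -70, -25, 4, 85, 105, -105, -40, 6, 85, 140, -140, -55, 8, 85, 175, -175, -70, 10, 85, 210, -210, -85, 12, 85, 240, -240, -95, 14, 85, 270, -270, -110, 16, 85, 300, -300, -112, 18, 85, 330, -330, -112, 20, 85, 360, -360, -112, 22, 85, 360, -360, -112, 24]'

```text
clock: 2.1
position: [0.3907, -0.1371, 0.3594]
ee_rot: [0.0, 0.996, -0.085, 0.001]
contact_force: [0.5, -0.4, 0.2]
width: 0.0849
gripper_force: 0.0
```

```bash
python3 - <<'E'
from h import *
print(toolmove((.48,-.0,.36),-11.3))
E
```

```text
(array([  64.7, -150.3,   -0.6]), np.float64(-9.75), np.float64(1.550424306686324))
```

apply_moves --deltas '[85, 16, -37, 0, 1, 85, 32, -75, 0, 1.5, 85, 48, -112, 0, 1.5, 85, 65, -150, 0, 1.5, 85, 65, -150, 0, 1.5, 85, 65, -150, 0, 1.5]'

```text
clock: 2.6
position: [0.48, -0.0002, 0.3582]
ee_rot: [0.0, 0.996, -0.095, -0.0]
contact_force: [-0.2, 0.1, 0.7]
width: 0.0854
gripper_force: 0.0
```

```bash
python3 - <<'E'
from h import *
p=get_image("wrist");save(p,"w1");print(p["position"],rot(p["orientation"])[:,2],p["K"][0][0],get_state()["position"])
for q,z in(("jig",0),("home_mark",.028),("blank",.018),("blank_cross",.028),("punch_tip",.037),("knob_top",.157)):
    r=place_of(q,p);print(q,[(np.round(a["point"],1),round(a["score"],2),atz(p,a["point"],z)) for a in r[:3]])
E
```

```text
[ 0.5594 -0.0151  0.4847] [-0.3088  0.0587 -0.9493] 285.7708534044739 [ 0.4793 -0.0016  0.3583]
jig [(array([291.7, 122.9]), 0.91, array([0.5421, 0.0359, 0.    ]))]
home_mark [(array([233.6, 122.3]), 0.75, array([0.5609, 0.1208, 0.028 ]))]
blank [(array([336.7, 152.9]), 0.62, array([ 0.4828, -0.0277,  0.018 ])), (array([ 50.9, 107.2]), 0.53, array([0.6361, 0.3958, 0.018 ]))]
blank_cross [(array([310.8, 153.7]), 0.96, array([0.491 , 0.0134, 0.028 ]))]
punch_tip []
knob_top [(array([206.9, 132.1]), 0.6, array([0.5559, 0.1147, 0.157 ]))]
```

View pics/w1.png

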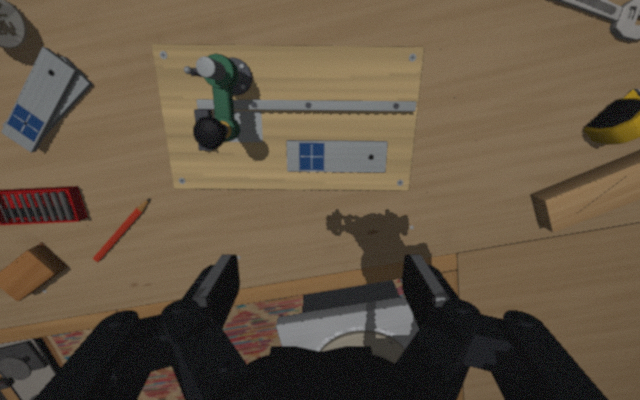

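```bash
cat >> h.py <<'E'
def jig():
    import json; a=json.load(open("jig.json")); return np.array(a[:2]),np.radians(a[2])
def w2j(X):
    o,t=jig(); c,s=np.cos(t),np.sin(t); d=np.array(X)[:2]-o; return np.array([c*d[0]+s*d[1],-s*d[0]+c*d[1]])
def j2w(x,y,z):
    o,t=jig(); c,s=np.cos(t),np.sin(t); return np.array([o[0]+c*x-s*y,o[1]+s*x+c*y,z])
E
python3 - <<'E'
from h import *
from scipy.optimize import least_squares
import json
p=get_image("wrist")
J=np.array([(.11,.2),(.11,-.2),(-.11,-.2),(-.11,.2)]);px=np.array([(153,46),(422,47),(409,190),(173,188)])
C=np.array([atz(p,u,.018)[:2] for u in px])
def f(a):
    c,s=np.cos(a[2]),np.sin(a[2]); return (J@np.array([[c,s],[-s,c]])+a[:2]-C).ravel()
r=least_squares(f,[.54,.035,-.2]);print(r.x,np.degrees(r.x[2]),r.fun*1e3)
json.dump([r.x[0],r.x[1],np.degrees(r.x[2])],open("jig.json","w"))
B=np.array([w2j(atz(p,u,.028)) for u in [(287.5,140.5),(386.5,140.5),(386,173),(288,171.5)]])*1e3
print("blank corners jig mm\n",B,B.mean(0))
for q,z in(("home_mark",.028),("blank_cross",.028),("knob_top",.157)):
    print(q,[w2j(atz(p,a["point"],z))*1e3 for a in place_of(q,p)[:1]])
print("stop/fence check", [w2j(atz(p,u,.018))*1e3 for u in [(300,112)]])
E
```

```text
[ 0.5428  0.034  -0.203 ] -11.630276872771939 [ 3.0077  2.9311  0.4007 -3.3208 -1.1308  0.6066 -2.2776 -0.2169]
blank corners jig mm
 [[ -25.9965    2.8487]
 [ -24.983  -153.2244]
 [ -77.2576 -156.5378]
 [ -75.7926    3.5018]] [-51.0074 -75.853 ]
home_mark [array([-3.3219, 86.0582])]
blank_cross [array([-45.3049, -28.5298])]
knob_top [array([-8.6185, 83.354 ])]
stop/fence check [array([ 16.875, -16.857])]
```

```bash
python3 - <<'E'
from h import *
print(toolmove(j2w(-.105,-.072,.06),-11.6))
E
```

```text
(array([-50.4,  22.9, 298.8]), np.float64(-11.2), np.float64(0.40287684872257046))
```

apply_moves --deltas '[60, -20, 10, 40, 0.4, 60, -40, 20, 80, 0.4, 60, -50, 23, 120, 0.4, 60, -50, 23, 160, 0.4, 60, -50, 23, 200, 0.4, 60, -50, 23, 240, 0.4, 60, -50, 23, 270, 0.4, 60, -50, 23, 290, 0.4, 60, -50, 23, 299, 0.4, 60, -50, 23, 299, 0.4, 60, -50, 23, 299, 0.4]'

```text
clock: 4.07
position: [0.4259, -0.0151, 0.0594]
ee_rot: [0.0, 0.995, -0.101, -0.0]
contact_force: [-0.6, -0.4, 1.3]
width: 0.0597
gripper_force: 0.0
```

apply_moves --deltas '[60, 0, 0, 5, 0, 60, 0, 0, 10, 0, 60, 0, 0, 15, 0, 60, 0, 0, 18, 0, 60, 0, 0, 18, 0, 60, 0, 0, 18, 0]'

```text
clock: 4.57
position: [0.4258, -0.0149, 0.0416]
ee_rot: [0.0, 0.995, -0.1, -0.0]
contact_force: [-0.3, 0.3, -0.8]
width: 0.0601
gripper_force: 0.0
```

```bash
python3 - <<'E'
from h import *
s=get_state();print(s["position"],s["contact_force"],s["width"],w2j(s["position"]))
p=get_image("wrist");save(p,"w2")
E
```

```text
[ 0.4258 -0.0149  0.0416] [-0.2816  0.3232 -0.7838] 0.06006585280362708 [-0.1047 -0.0715]
```

View pics/w2.png

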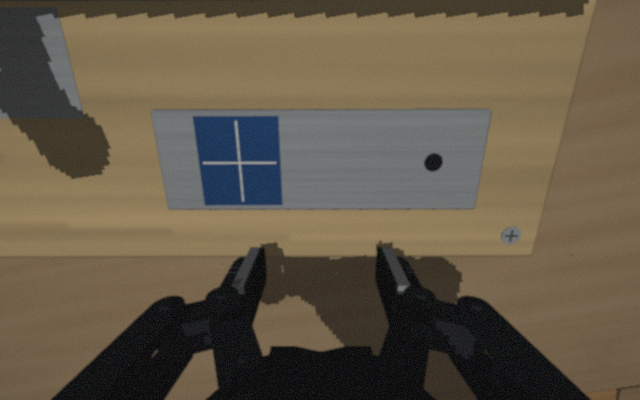

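apply_moves --deltas '[60, 0, 0, 1.5, 0, 60, 0, 0, 3, 0, 60, 0, 0, 4, 0, 60, 0, 0, 4, 0]'

```text
clock: 4.95
position: [0.4258, -0.0149, 0.0374]
ee_rot: [0.0, 0.995, -0.1, -0.0]
contact_force: [-1.9, 0.1, -0.2]
width: 0.0601
gripper_force: 0.0
```

```bash
python3 - <<'E'
from h import *
p=get_image("wrist")
print(np.array([w2j(atz(p,u,.028)) for u in [(152,110),(491,110),(475,209),(168,209),(239.5,162)]])*1e3, w2j(get_state()["position"]))
E
```

```text
[[ -25.8611    5.2982]
 [ -25.5647 -148.488 ]
 [ -73.3413 -149.4335]
 [ -73.6276    5.9421]
 [ -49.5733  -32.3212]] [-0.1047 -0.0715]
```

apply_moves --deltas '[60, 0, 0, 1, 0, 60, 0, 0, 2, 0, 60, 0, 0, 2, 0]'

```text
clock: 5.25
position: [0.4258, -0.0149, 0.0354]
ee_rot: [0.0, 0.995, -0.1, -0.0]
contact_force: [0.7, 0.6, 0.1]
width: 0.0599
gripper_force: 0.0
```

apply_moves --deltas '[60, 0, 0, 1, 0, 60, 0, 0, 2, 0, 60, 0, 0, 3, 0, 60, 0, 0, 3, 0]'

```text
clock: 5.58
position: [0.4258, -0.0149, 0.0324]
ee_rot: [0.0, 0.995, -0.1, -0.0]
contact_force: [-0.1, -0.1, 0.2]
width: 0.0599
gripper_force: 0.0
```

apply_moves --deltas '[60, 6, 0, 0, 0, 60, 12, 0, 0, 0, 60, 17, 0, 0, 0, 60, 21, 0, 0, 0, 60, 25, 0, 0, 0, 60, 29, 0, 0, 0, 60, 33, 0, 0, 0, 60, 37, 0, 0, 0, 60, 41, 0, 0, 0, 60, 45, 0, 0, 0, 60, 49, 0, 0, 0, 60, 50, 0, 0, 0]'

```text
clock: 6.58
position: [0.4761, -0.0252, 0.0326]
ee_rot: [0.0, 0.995, -0.1, 0.001]
contact_force: [-1.4, 0.3, -0.9]
width: 0.0601
gripper_force: 0.9
```

```bash
python3 - <<'E'
from h import *
p=get_image("wrist");save(p,"w3");s=get_state();print(w2j(s["position"]),s["contact_force"])
E
```

```text
[-0.0533 -0.0715] [-0.2285  0.3637  0.3901]
```

View pics/w3.png

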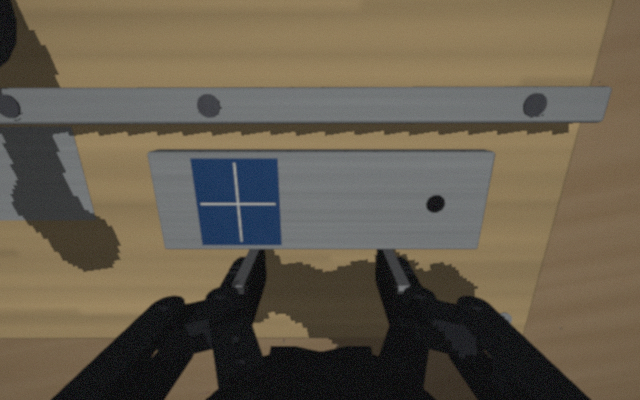

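apply_moves --deltas '[60, 3, 0, 0, 0, 60, 6, 0, 0, 0, 60, 9, 0, 0, 0, 60, 10, 0, 0, 0, 60, 11, 0, 0, 0, 60, 12, 0, 0, 0]'

```text
clock: 7.13
position: [0.4862, -0.0272, 0.0326]
ee_rot: [-0.0, 0.995, -0.1, -0.001]
contact_force: [-4.3, 1.2, 3.9]
width: 0.06
gripper_force: 1.9
```

apply_moves --deltas '[60, 0.5, 0, 0, 0, 60, 1, 0, 0, 0, 60, 1, 0, 0, 0]'

```text
clock: 7.38
position: [0.4877, -0.0276, 0.0326]
ee_rot: [0.0, 0.995, -0.1, 0.0]
contact_force: [-2.4, 1.2, 1.2]
width: 0.0596
gripper_force: 1.5
```

apply_moves --deltas '[60, 0.7, 0, 0, 0, 60, 1.4, 0, 0, 0, 60, 2, 0, 0, 0, 60, 2, 0, 0, 0]'

```text
clock: 7.72
position: [0.4887, -0.0278, 0.0325]
ee_rot: [-0.0, 0.995, -0.1, -0.001]
contact_force: [-5.0, 1.1, 3.6]
width: 0.0599
gripper_force: 2.6
```

apply_moves --deltas '[60, 1, 0, 0, 0, 60, 2, 0, 0, 0, 60, 2, 0, 0, 0]'

```text
clock: 7.97
position: [0.4888, -0.0278, 0.0323]
ee_rot: [-0.0, 0.995, -0.1, -0.003]
contact_force: [-7.3, 1.8, 5.9]
width: 0.0599
gripper_force: 4.0
```

```bash
python3 - <<'E'
from h import *
p=get_image("wrist");save(p,"w4");s=get_state();print(w2j(s["position"]),s["contact_force"])
E
```

```text
[-0.0403 -0.0714] [-7.4276  1.5163  5.2981]
```

View pics/w4.png

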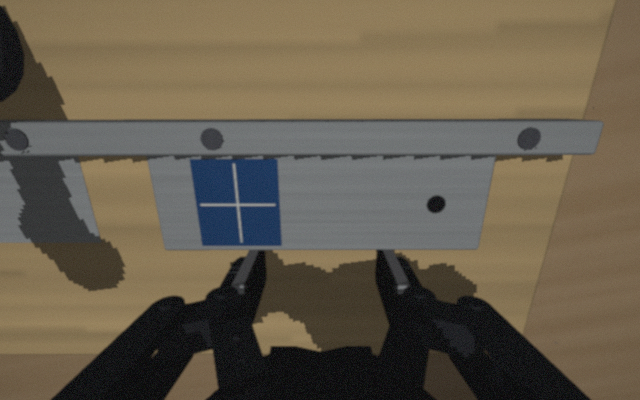

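```bash
python3 - <<'E'
from h import *
print(get_state()["qpos"],toolmove(j2w(-.006,-.190,.10),-101.6))
E
```

```text
[-0.1988  0.3798  1.9818 -0.0004  0.7857  1.5729] (array([ 33.7, 118.7, -67.9]), np.float64(-11.5), np.float64(90.10294184203656))
```

apply_moves --deltas '[60, -10, 0, 0, 0, 60, -15, 0, -20, 0, 30, -15, 10, -50, -7, 15, -15, 30, -68, -14, 15, -5, 60, -68, -21, 15, 5, 90, -68, -28, 15, 20, 119, -68, -35, 15, 34, 119, -68, -42, 15, 34, 119, -68, -49, 15, 34, 119, -68, -56, 15, 34, 119, -68, -63, 15, 34, 119, -68, -70]'

```text
clock: 9.02
position: [0.5027, -0.1527, 0.1009]
ee_rot: [0.002, 0.871, 0.491, 0.001]
contact_force: [0.5, 0.7, -0.5]
width: 0.0155
gripper_force: 0.0
```

apply_moves --deltas '[15, 0, 0, 0, -7, 15, 0, 0, 0, -14, 15, 0, 0, 0, -20, 15, 0, 0, 0, -20, 15, 0, 0, 0, -20]'

```text
clock: 9.43
position: [0.5021, -0.1522, 0.1009]
ee_rot: [0.001, 0.775, 0.631, 0.001]
contact_force: [-0.4, -0.3, -0.2]
width: 0.0151
gripper_force: 0.0
```

```bash
python3 - <<'E'
from h import *
s=get_state();print(w2j(s["position"]),s["width"],toolmove(j2w(-.005,-.190,.045),78.4))
p=get_image("wrist");save(p,"w5")
for q,z in(("home_mark",.028),("blank_cross",.028),("knob_top",.157)):
    print(q,[(a["score"],w2j(atz(p,a["point"],z))*1e3) for a in place_of(q,p)[:1]])
E
```

```text
[-0.0023 -0.1906] 0.015056715496668158 (array([ 0.6, -2.9, 55.9]), np.float64(78.31), np.float64(-0.09384804002405644))
home_mark []
blank_cross []
knob_top []
```

View pics/w5.png

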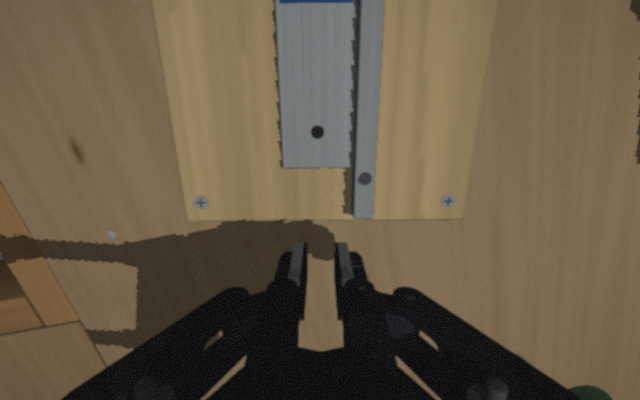

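apply_moves --deltas '[8, 8, -6.7, 30, 0, 8, 8, -6.7, 50, 0, 8, 8, -6.7, 58, 0, 8, 8, -6.7, 60, 0, 8, 8, -6.7, 61, 0, 8, 8, -6.7, 62, 0, 8, 8, -6.7, 63, 0, 8, 8, -6.7, 63, 0]'

```text
clock: 10.3
position: [0.4968, -0.143, 0.0383]
ee_rot: [0.001, 0.775, 0.632, 0.0]
contact_force: [0.6, -0.4, 0.2]
width: 0.0081
gripper_force: 0.0
```

apply_moves --deltas '[8, 8, 0, 0, 0, 8, 14, 0, 0, 0, 8, 18, 0, 0, 0, 8, 22, 0, 0, 0, 8, 26, 0, 0, 0, 8, 31, 0, 0, 0, 8, 36, 0, 0, 0, 8, 41, 0, 0, 0, 8, 46, 0, 0, 0, 8, 51, 0, 0, 0, 8, 56, 0, 0, 0, 8, 60, 0, 0, 0]'

```text
clock: 11.3
position: [0.5081, -0.0834, 0.0377]
ee_rot: [0.0, 0.774, 0.633, -0.0]
contact_force: [-2.5, -4.6, 3.1]
width: 0.0077
gripper_force: 2.4
```

apply_moves --deltas '[8, 4, 0, 0, 0, 8, 8, 0, 0, 0, 8, 13, 0, 0, 0, 8, 18, 0, 0, 0, 8, 23, 0, 0, 0, 8, 28, 0, 0, 0, 8, 33, 0, 0, 0, 8, 38, 0, 0, 0, 8, 42, 0, 0, 0, 8, 44, 0, 0, 0, 8, 44, 0, 0, 0]'

```text
clock: 12.22
position: [0.517, -0.0397, 0.0375]
ee_rot: [-0.0, 0.775, 0.632, 0.0]
contact_force: [-0.3, -1.3, 0.3]
width: 0.0081
gripper_force: 0.5
```

```bash
python3 - <<'E'
from h import *
s=get_state();print(w2j(s["position"]),s["contact_force"])
p=get_image("wrist");save(p,"w6")
for q,z in(("home_mark",.028),("blank_cross",.028),("knob_top",.157),("punch_tip",.037)):
    print(q,[(a["score"],a["point"],w2j(atz(p,a["point"],z))*1e3) for a in place_of(q,p)[:1]])
E
```

```text
[-0.0103 -0.0774] [-0.2888 -1.3221  0.3125]
home_mark []
blank_cross []
knob_top []
punch_tip []
```

View pics/w6.png

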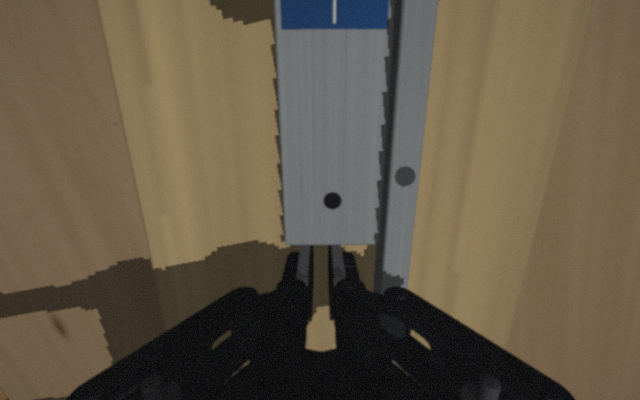

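apply_moves --deltas '[8, 4, 0, 0, 0, 8, 8, 0, 0, 0, 8, 12, 0, 0, 0, 8, 16, 0, 0, 0, 8, 19, 0, 0, 0, 8, 22, 0, 0, 0, 8, 23, 0, 0, 0, 8, 24, 0, 0, 0, 8, 24, 0, 0, 0]'

```text
clock: 13.22
position: [0.5218, -0.0168, 0.0376]
ee_rot: [-0.0, 0.775, 0.633, 0.0]
contact_force: [-0.9, -0.9, 0.2]
width: 0.0077
gripper_force: 0.2
```

apply_moves --deltas '[8, 1, 0, 0, 0, 8, 2, 0, 0, 0, 8, 3, 0, 0, 0, 8, 3, 0, 0, 0]'

```text
clock: 13.55
position: [0.5223, -0.0142, 0.0376]
ee_rot: [0.0, 0.775, 0.633, -0.0]
contact_force: [-0.6, -1.6, 0.3]
width: 0.008
gripper_force: 0.9
```

apply_moves --deltas '[8, 1, 0, 0, 0, 8, 2, 0, 0, 0, 8, 3, 0, 0, 0, 8, 3, 0, 0, 0]'

```text
clock: 13.88
position: [0.5229, -0.0111, 0.0376]
ee_rot: [0.0, 0.775, 0.633, 0.0]
contact_force: [-0.4, -1.9, 0.8]
width: 0.0079
gripper_force: 1.0
```

apply_moves --deltas '[8, 1, 0, 0, 0, 8, 1.5, 0, 0, 0, 8, 1.5, 0, 0, 0]'

```text
clock: 14.13
position: [0.523, -0.0105, 0.0376]
ee_rot: [0.001, 0.774, 0.633, -0.001]
contact_force: [-1.5, -4.9, 1.1]
width: 0.008
gripper_force: 2.7
```

apply_moves --deltas '[8, 1.5, 0, 0, 0, 8, 3, 0, 0, 0, 8, 3, 0, 0, 0]'

```text
clock: 14.38
position: [0.5231, -0.0103, 0.0377]
ee_rot: [0.002, 0.773, 0.634, -0.003]
contact_force: [-2.8, -14.9, 1.3]
width: 0.0082
gripper_force: 7.6
```

```bash
python3 - <<'E'
from h import *
p=get_image("wrist");save(p,"w7");s=get_state();print(w2j(s["position"]),s["contact_force"])
for c in("scene","top"):
    p=get_image(c)
    for q,z in(("knob_top",.157),("blank_cross",.028),("home_mark",.028)):
        print(c,q,[(a["score"],a["point"],w2j(atz(p,a["point"],z))*1e3) for a in place_of(q,p)[:1]])
save(p,"s7")
E
```

```text
[-0.0103 -0.0473] [ -3.8894 -15.4318   0.0335]
scene knob_top [(0.46, [310.6, 231.6], array([-1.9583, 90.5078]))]
scene blank_cross [(0.8, [314.8, 254.9], array([-8.565 , 82.7956]))]
scene home_mark [(0.94, [311.1, 253.3], array([ 3.9421, 78.926 ]))]
top knob_top [(0.61, [276.0, 192.3], array([ 0.8489, 86.281 ]))]
top blank_cross []
top home_mark [(0.92, [280.4, 206.3], array([-6.3086, 79.9374]))]
```

View pics/w7.png

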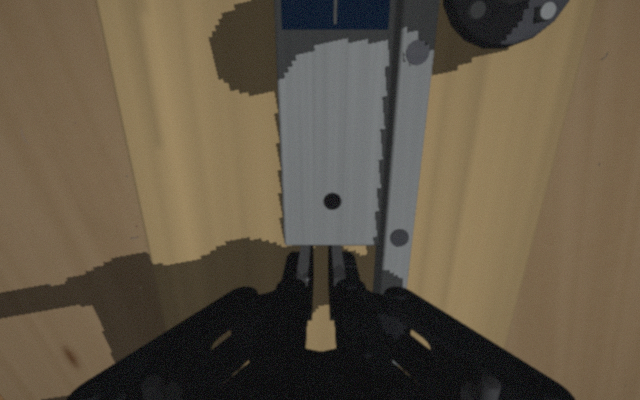

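apply_moves --deltas '[8, -8, 0, 0, 0, 8, -10, 0, -20, 0, 8, -10, -10, -50, 7, 20, -10, -30, -60, 14, 40, -10, -52, -60, 21, 60, 5, -52, -60, 28, 60, 20, -52, -60, 35, 60, 35, -52, -60, 42, 60, 49, -52, -60, 49, 60, 49, -52, -60, 56, 60, 49, -52, -60, 63, 60, 49, -52, -60, 70]'

```text
clock: 15.83
position: [0.4829, 0.0527, 0.0977]
ee_rot: [-0.001, 0.997, 0.071, 0.0]
contact_force: [-0.5, -0.1, -0.1]
width: 0.0597
gripper_force: 0.0
```

apply_moves --deltas '[60, 0, 0, 0, 7, 60, 0, 0, 0, 14, 60, 0, 0, 0, 20, 60, 0, 0, 0, 20, 60, 0, 0, 0, 20]'

```text
clock: 16.25
position: [0.4828, 0.052, 0.0977]
ee_rot: [-0.0, 0.995, -0.099, 0.0]
contact_force: [-0.1, 0.0, 0.1]
width: 0.0603
gripper_force: 0.0
```

```bash
python3 - <<'E'
from h import *
s=get_state();print(w2j(s["position"]),toolmove(j2w(-.060,.002,.0325),-11.6),s["width"])
E
```

```text
[-0.0623  0.0056] (array([ 2.3,  3.7, 65.2]), np.float64(-11.39), np.float64(0.2053073786032371)) 0.06025508266798675
```

apply_moves --deltas '[60, 2, 3.7, 30, 0.2, 60, 2, 3.7, 55, 0.2, 60, 2, 3.7, 63, 0.2, 60, 2, 3.7, 65, 0.2, 60, 8, 3.7, 65, 0.2, 60, 14, 3.7, 65, 0.2, 60, 17, 3.7, 65, 0.2, 60, 19, 3.7, 65, 0.2, 60, 21, 3.7, 65, 0.2, 60, 22, 3.7, 65, 0.2, 60, 22.5, 3.7, 65, 0.2, 60, 22.5, 3.7, 65, 0.2]'

```text
clock: 17.25
position: [0.503, 0.0436, 0.0326]
ee_rot: [0.0, 0.995, -0.102, -0.001]
contact_force: [-2.8, 2.1, 2.4]
width: 0.0601
gripper_force: 1.4
```

```bash
python3 - <<'E'
from h import *
p=get_image("wrist");save(p,"w8");s=get_state();print(w2j(s["position"]),s["position"],s["contact_force"])
for q,z in(("knob_top",.157),("blank_cross",.028),("home_mark",.028)):
        print(q,[(a["score"],a["point"],w2j(atz(p,a["point"],z))*1e3) for a in place_of(q,p)[:1]])
E
```

```text
[-0.0409  0.0014] [0.503  0.0436 0.0326] [-2.7229  1.5108  2.7489]
knob_top []
blank_cross [(0.91, [147.8, 200.3], array([-3.2651, 84.9767]))]
home_mark [(0.64, [149.2, 203.0], array([-4.6437, 84.5627]))]
```

View pics/w8.png

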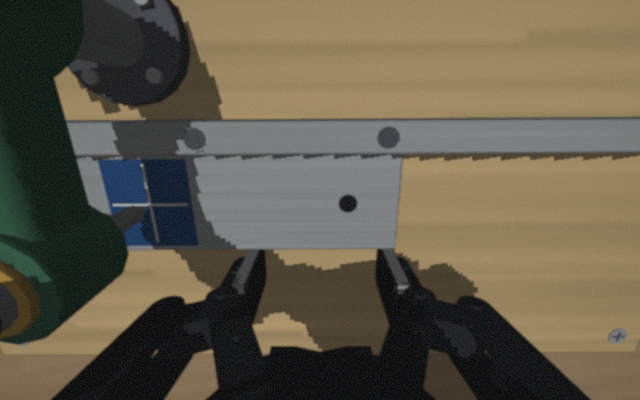

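apply_moves --deltas '[60, 1, 0, 0, 0, 60, 2, 0, 0, 0, 60, 3.5, 0, 0, 0, 60, 3.5, 0, 0, 0]'

```text
clock: 17.78
position: [0.5032, 0.0435, 0.0321]
ee_rot: [-0.0, 0.995, -0.102, -0.004]
contact_force: [-9.0, 2.7, 6.7]
width: 0.0599
gripper_force: 4.8
```

apply_moves --deltas '[60, -8, 0, 0, 0, 50, -10, 0, -20, 0, 20, -10, 20, -45, 0, 0, -5, 45, -45, 0, 0, 15, 66, -45, 0, 0, 33, 68, -45, 0, 0, 33, 68, -45, 0, 0, 33, 68, -30, 0, 0, 33, 68, -15, 0, 0, 33, 68, -8, 0, 0, 33, 68, -6, 0, 0, 33, 68, -6, 0]'

```text
clock: 18.78
position: [0.5256, -0.0303, 0.0381]
ee_rot: [0.0, 0.995, -0.102, -0.0]
contact_force: [-0.2, -0.4, 0.5]
width: 0.0001
gripper_force: 0.0
```

apply_moves --deltas '[0, 0, -4, 0, 0, 0, 0, -8, 0, 0, 0, 0, -10, 0, 0, 0, 0, -12, 0, 0, 0, 0, -13, 0, 0, 0, 0, -13, 0, 0]'

```text
clock: 19.28
position: [0.5287, -0.0175, 0.0388]
ee_rot: [0.0, 0.995, -0.102, 0.0]
contact_force: [0.6, -0.3, 0.1]
width: 0.0001
gripper_force: 0.0
```

```bash
python3 - <<'E'
from h import *
s=get_state();print(w2j(s["position"]),s["position"],s["contact_force"])
E
```

```text
[-0.0034 -0.0533] [ 0.5287 -0.0175  0.0388] [ 0.5698 -0.3284  0.1224]
```

apply_moves --deltas '[0, -3, -1, 0, 0, 0, -3, -2, 0, 0, 0, -3, -3, 0, 0, 0, -3, -4, 0, 0, 0, -3, -4, 0, 0]'

```text
clock: 19.7
position: [0.5264, -0.0132, 0.0386]
ee_rot: [0.0, 0.995, -0.102, 0.0]
contact_force: [-0.1, 0.6, -0.2]
width: -0.0004
gripper_force: 0.0
```

apply_moves --deltas '[0, 0, -1, 0, 0, 0, 0, -2, 0, 0, 0, 0, -3, 0, 0, 0, 0, -3, 0, 0]'

```text
clock: 20.03
position: [0.527, -0.0102, 0.0386]
ee_rot: [-0.0, 0.995, -0.102, 0.0]
contact_force: [0.2, 0.4, 0.4]
width: 0.0002
gripper_force: 0.0
```

apply_moves --deltas '[0, 0, -1, 0, 0, 0, 0, -2, 0, 0, 0, 0, -3, 0, 0, 0, 0, -3, 0, 0]'

```text
clock: 20.37
position: [0.5276, -0.0072, 0.0386]
ee_rot: [0.0, 0.995, -0.102, 0.0]
contact_force: [0.1, -0.3, -0.7]
width: -0.0001
gripper_force: 0.0
```

```bash
python3 - <<'E'
from h import *
p=get_image("wrist");save(p,"w9");s=get_state();print(w2j(s["position"]),s["position"],s["contact_force"])
E
```

```text
[-0.0065 -0.0435] [ 0.5276 -0.0073  0.0386] [ 0.4102 -0.3641  0.7739]
```

View pics/w9.png

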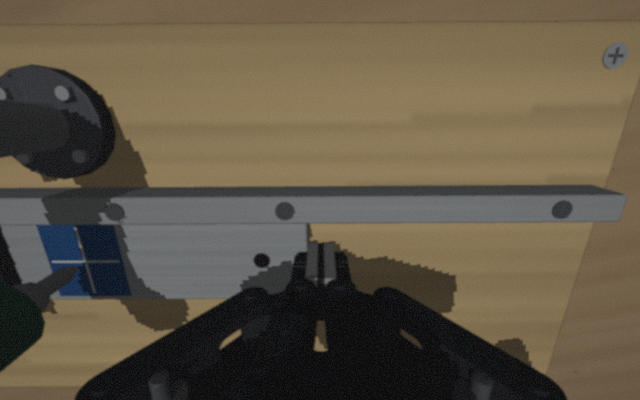

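apply_moves --deltas '[0, 0, -1, 0, 0, 0, 0, -2, 0, 0, 0, 0, -3, 0, 0, 0, 0, -3, 0, 0]'

```text
clock: 20.75
position: [0.5277, -0.0068, 0.0386]
ee_rot: [0.002, 0.995, -0.101, -0.0]
contact_force: [-2.4, -9.2, -0.2]
width: -0.0005
gripper_force: 4.9
```

apply_moves --deltas '[0, 0, 5, 0, 0, 0, -5, 6, -25, 0, 0, -15, 6, -60, 0, 0, -30, 6, -100, 0, 0, -50, 0, -140, 0, 0, -69, -20, -175, 0, 0, -69, -50, -210, 0, 0, -69, -85, -212, 0, 0, -69, -120, -212, 0, 0, -69, -126, -212, 0, 0, -69, -126, -212, 0]'

```text
clock: 21.67
position: [0.4863, 0.1351, 0.2507]
ee_rot: [-0.001, 0.995, -0.1, 0.0]
contact_force: [-0.5, -0.1, 0.0]
width: 0.0001
gripper_force: 0.0
```

```bash
python3 - <<'E'
from h import *
p=get_image("wrist");save(p,"w10");s=get_state();print(w2j(s["position"]),s["position"],s["contact_force"])
for q,z in(("knob_top",.157),("blank_cross",.028),("home_mark",.028),("punch_tip",.037)):
        print(q,[(a["score"],a["point"],atz(p,a["point"],z),w2j(atz(p,a["point"],z))*1e3) for a in place_of(q,p)[:1]])
E
```

```text
[-0.0759  0.086 ] [0.4858 0.1335 0.2502] [-0.6801 -0.6302 -0.9173]
knob_top [(0.82, [324.4, 120.6], array([0.5548, 0.1184, 0.157 ]), array([-5.2111, 85.1317]))]
blank_cross [(0.39, [66.9, 85.1], array([0.6452, 0.3972, 0.028 ]), array([ 27.0945, 376.3918]))]
home_mark []
punch_tip []
```

View pics/w10.png

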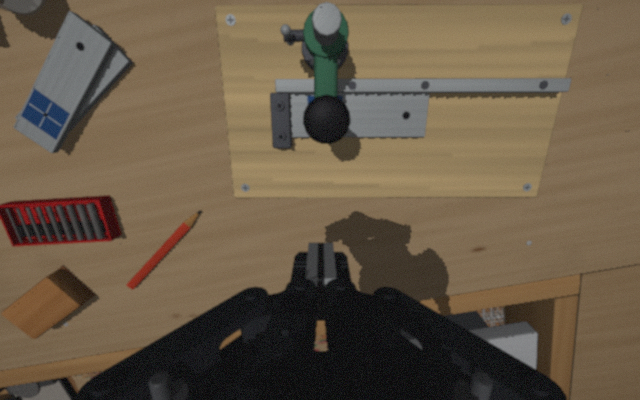

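apply_moves --deltas '[0, 30, 2, 0, 0, 0, 60, 2, 0, 0, 0, 71, 2, 10, 0, 0, 71, 2, 30, 0, 0, 71, 2, 50, 0, 0, 71, 2, 60, 0, 0, 71, 2, 64, 0, 0, 71, 2, 66, 0, 0, 71, 2, 66, 0]'

```text
clock: 22.67
position: [0.5553, 0.1163, 0.1848]
ee_rot: [0.0, 0.995, -0.102, 0.0]
contact_force: [0.9, 0.4, 0.7]
width: -0.0
gripper_force: 0.0
```

```bash
python3 - <<'E'
from h import *
s=get_state();print(w2j(s["position"]),s["position"],s["contact_force"])
E
```

```text
[-0.0043  0.0831] [0.5553 0.1163 0.1848] [0.9009 0.384  0.6531]
```

apply_moves --deltas '[0, 0, 0, 2, 0, 0, 0, 0, 4, 0, 0, 0, 0, 6, 0, 0, 0, 0, 8, 0, 0, 0, 0, 10, 0, 0, 0, 0, 12, 0, 0, 0, 0, 12, 0]'

```text
clock: 23.25
position: [0.5551, 0.1165, 0.1721]
ee_rot: [0.0, 0.995, -0.102, -0.0]
contact_force: [-0.3, -0.3, -0.3]
width: -0.0001
gripper_force: 0.0
```

apply_moves --deltas '[0, 0, 0, 1.5, 0, 0, 0, 0, 3, 0, 0, 0, 0, 4.5, 0, 0, 0, 0, 6, 0, 0, 0, 0, 6, 0]'

```text
clock: 23.67
position: [0.5554, 0.1165, 0.1664]
ee_rot: [0.0, 0.995, -0.102, 0.0]
contact_force: [0.3, -0.1, 2.2]
width: 0.0003
gripper_force: 0.9
```

apply_moves --deltas '[0, 0, 0, 1, 0, 0, 0, 0, 2, 0, 0, 0, 0, 3, 0, 0, 0, 0, 4, 0, 0, 0, 0, 4, 0]'

```text
clock: 24.08
position: [0.5557, 0.1165, 0.1629]
ee_rot: [-0.0, 0.995, -0.102, 0.0]
contact_force: [-0.7, 0.1, 3.2]
width: -0.0003
gripper_force: 2.0
```

apply_moves --deltas '[0, 0, 0, 1, 0, 0, 0, 0, 2, 0, 0, 0, 0, 3, 0, 0, 0, 0, 3, 0]'

```text
clock: 24.42
position: [0.556, 0.1165, 0.1605]
ee_rot: [-0.0, 0.995, -0.102, 0.001]
contact_force: [-0.3, 0.9, 7.0]
width: -0.0002
gripper_force: 3.4
```

apply_moves --deltas '[0, 0, 0, 1, 0, 0, 0, 0, 2, 0, 0, 0, 0, 3, 0, 0, 0, 0, 3, 0]'

```text
clock: 24.75
position: [0.5565, 0.1165, 0.1584]
ee_rot: [-0.0, 0.995, -0.102, 0.002]
contact_force: [-1.3, -0.0, 11.1]
width: -0.0002
gripper_force: 5.1
```

apply_moves --deltas '[0, 0, 0, 0.7, 0, 0, 0, 0, 1.4, 0, 0, 0, 0, 1.4, 0]'

```text
clock: 25.0
position: [0.5567, 0.1165, 0.1574]
ee_rot: [-0.0, 0.995, -0.102, 0.002]
contact_force: [-0.8, -0.3, 13.0]
width: 0.0001
gripper_force: 6.1
```

apply_moves --deltas '[0, 0, 0, 0.7, 0, 0, 0, 0, 1.4, 0, 0, 0, 0, 1.4, 0]'

```text
clock: 25.25
position: [0.5569, 0.1165, 0.1564]
ee_rot: [-0.0, 0.995, -0.102, 0.002]
contact_force: [-1.1, -0.7, 13.2]
width: -0.0001
gripper_force: 6.7
```

apply_moves --deltas '[0, 0, 0, 0.7, 0, 0, 0, 0, 1.4, 0, 0, 0, 0, 1.4, 0]'

```text
clock: 25.5
position: [0.5571, 0.1166, 0.1553]
ee_rot: [-0.0, 0.995, -0.102, 0.003]
contact_force: [-0.9, -0.7, 15.9]
width: -0.0
gripper_force: 7.6
```

apply_moves --deltas '[0, 0, 0, 0.7, 0, 0, 0, 0, 1.4, 0, 0, 0, 0, 1.4, 0]'

```text
clock: 25.75
position: [0.5572, 0.1166, 0.154]
ee_rot: [-0.0, 0.995, -0.102, 0.003]
contact_force: [-1.8, -0.5, 15.0]
width: 0.0001
gripper_force: 7.4
```

apply_moves --deltas '[0, 0, 0, 0.7, 0, 0, 0, 0, 0.7, 0]'

```text
clock: 25.92
position: [0.557, 0.1165, 0.1529]
ee_rot: [-0.0, 0.995, -0.102, 0.003]
contact_force: [-1.0, -0.2, 11.0]
width: -0.0002
gripper_force: 5.3
```

apply_moves --deltas '[0, 0, 0, 0.7, 0, 0, 0, 0, 0.7, 0]'

```text
clock: 26.08
position: [0.5573, 0.1165, 0.1524]
ee_rot: [-0.0, 0.995, -0.102, 0.003]
contact_force: [-1.4, -0.2, 14.5]
width: -0.0001
gripper_force: 7.4
```

apply_moves --deltas '[0, 0, 0, 0.7, 0, 0, 0, 0, 1.4, 0, 0, 0, 0, 1.4, 0]'

```text
clock: 26.33
position: [0.5577, 0.1166, 0.152]
ee_rot: [-0.0, 0.995, -0.102, 0.004]
contact_force: [-1.6, -0.1, 19.7]
width: 0.0001
gripper_force: 9.8
```

apply_moves --deltas '[0, 0, 0, -4, 0, 0, 0, 0, -8, 0, 0, 0, 0, -14, 0, 0, 0, 0, -22, 0, 0, 0, 0, -35, 0, 0, 0, 0, -60, 0, 0, 0, 0, -90, 0, 0, -30, 20, -98, 0, 0, -50, 50, -98, 0, 0, -71, 80, -98, 0, 0, -71, 80, -98, 0, 0, -71, 80, -98, 0]'

```text
clock: 27.33
position: [0.468, 0.052, 0.2463]
ee_rot: [-0.0, 0.995, -0.103, -0.0]
contact_force: [-0.3, 0.6, -0.2]
width: -0.0001
gripper_force: 0.0
```

```bash
python3 - <<'E'
from h import *
p=get_image("wrist");c=p["frame"][20:220,160:480];cv2.imwrite("pics/w11.png",cv2.resize(cv2.cvtColor(c,cv2.COLOR_RGB2BGR),None,fx=2.5,fy=2.5,interpolation=2))
for q,z in(("knob_top",.157),("blank_cross",.028),("home_mark",.028),("blank",.018)):
        print(q,[(a["score"],a["point"],w2j(atz(p,a["point"],z))*1e3) for a in place_of(q,p)[:1]])
E
```

```text
knob_top [(0.61, [212.0, 117.6], array([-3.8297, 81.2331]))]
blank_cross [(0.91, [248.2, 110.3], array([-0.5666, 85.6004]))]
home_mark []
blank [(0.77, [286.7, 111.6], array([-2.3319, 42.4761]))]
```

View pics/w11.png

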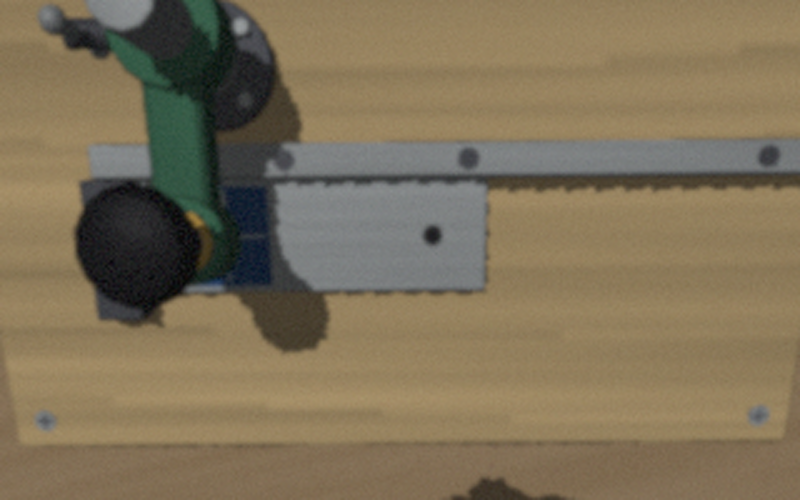

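The blank is still flat against the fence and up to the stop. The knob is back up, and the arm is clear of the jig.

```bash
python3 -c "
from rig import sign_off
print(sign_off())"
```

```text
the job is handed in; nothing more can be done
None
```

I slid the blank home against the fence and end stop, pressed the knob until the spring snapped (force fell from about 15 N to 11 N, then hit the end stop), let it spring back, and handed in at about 27 s; the knob hid the punch mark itself from view.

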